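Load the echo bench, feed its carriage to the mark and lock it

ROBOT

A 6-joint arm with a two-finger parallel gripper is mounted at the origin on the work surface. World frame = base frame: x ahead of the robot, y to its left, z up, the work surface at z = 0. Lengths are in mm, angles in rad, forces in N, time in s.
With the tool pointing down it reaches from about 325 to 775 mm from the base axis. Payload 9.3 kg.
Tool frame: the origin (TCP) lies at the very end of the fingers, on their centre line; the grasp point (between the pads) lies 19 mm behind it; z points along the fingers, x is the direction in which the jaws open and shut, and the axes are right-handed (so a half turn about z gives the same grasp; the last joint's range is limited). The gripper opens to 85 mm and grips with 20 to 120 N. Pads are 22 mm wide; open, the fingers measure 114 mm over their backs; the gripper's body (76 mm by 85 mm) begins 54 mm behind the grasp point. The pads swing forward as they close: fully open they stand 13 mm farther back than shut.
Start: joints at [-1.288, 0.259, 0.021, 1.334, 0, 1.418], TCP at [232.168, -498.593, 231.279] pointing down, gripper open.
Joint ranges: [-3.04, 3.04], [-0.91, 1.82], [-1.04, 1.36], [-1.92, 1.95], [-1.52, 1.45], [-3.14, 3.14]. Speed limits (rad/s): [2.22, 2.22, 2.79, 3.14, 3.14, 3.14].

INTERFACE

Orientations are given as a unit quaternion [w, x, y, z].
In Python, from cell import bot gives the robot as it stands.
- The arm moves only by the tool step_arm, never from a script. Its argument "rows" is a list of rows, each a list of 3 entries, a list of its own where there are three numbers: the finger opening in mm, from 0 to 85.4, then the shift along the tool's x, y, z in mm, then the turn, a rotation vector about the tool's x, y, z in rad. A call has 1 to 20 rows; each row is the pose to reach, as a shift and turn from the pose measured when the call began, along the tool's axes at that moment; what a row does not reach only later rows make up. A row lasts 1/10 s, in which the tool goes at most 50 mm and 8.59 degrees, less where a joint would pass 70% of its speed; a pose out of reach is approached as far as the arm can. A call with a gripper value outside its range is refused whole. The fingers move at their own pace and stop on an object; "squeeze" is the grip in N (left out, the last holds). Time passes only in rows, so rows that repeat a pose let the fingers close. It gives the time, the measured TCP pose, the force and the opening at its end, in the units of the state.
- bot.get_state(): the state, without advancing time (a new reading comes with each control period).
- bot.grab_frame(name): name is "scene" or "top" or "wrist"; returns a dict with "image" (420x560x3 uint8, blue, green, red), "z_map" (420x560 float32, mm along the optical axis (not along the pixel's ray), 0 where there is no reading), "fx", "fy", "cx", "cy" (pixels), "rvec" (rotation vector, rad) and "tvec" (3), from world to camera coordinates, as OpenCV has them; the wrist camera has in their place "hand_eye" (4x4, takes a point from camera to tool coordinates, whose origin is the TCP and whose axes are the tool frame's). Camera axes: x right, y down, z forward; pixel columns grow to the right and rows downward; lengths in mm; the calibration is good to about 2 mm. A picture is of the moment at which its call begins: read the wrist's pose just before it.
- bot.sign_off(): hands the job in, once; it reports no verdict.
The state is a dict: "clock": time; "joints": joint angles; "qvel": joint speeds; "joint_efforts": joint torques, N m; "position": TCP position; "tcp_rot": TCP orientation; "contact_force": force on the tool from outside, world axes, zero at the start; "torque": the same for the moment, N m; "width": finger opening in mm.
Only numpy, scipy, OpenCV 4.12 (cv2) and the standard library are available. Lean on these libraries where they do the work, as an engineer would, in place of code of your own. Each camera call takes 0.05 s, during which the arm holds its last target. There are 200 camera calls.

TASK

Load the ultrasonic echo bench and set its range. Stand the flat-plate target, now lying down, upright on its foot on the table and let go, then take it again from above by its grip block and set it down on the carriage between the two cheeks of the fork, upright and square, its foot level with the ends of the cheeks. With the target released and the lock lever still open, turn the feed knob in small turns until the carriage's pointer is in line with the marker's tip, then swing the lock lever right round to its stop, leaving pointer and target as set and shifting nothing else on the table.

Things in the scene. Friction and masses are not known exactly. Their poses are not given: they have to be found in the camera images.
- echo_bench: Echo bench, fixed: an aluminium rail 400 mm long, 80 wide, 28 high along its y axis; a white transducer head with two round silver cans (top at 123 mm) stands on its +y end. Origin on the table under the rail, 197 mm from the head's middle. +y runs to the head, -x to the knob's side (towards the robot), z up. A white ticked ruler (top at 28 mm) runs along the +x side.
- carriage (a joint): Position of the carriage along the rail in m: 0 at the loading end (away from the transducer head), growing towards the head, up to 0.11. Only the feed knob moves it, 10 mm per radian; pushed directly it resists with some 20 N.
- fork_seat (a point): On the carriage's flat deck (45 mm above the table), where the centre of the target's foot belongs; axes as the bench. The fork is two upright aluminium cheeks to its -x and +x: 74 mm apart inside, 6 mm thick, 44 mm long (y from -22 to +22 mm of this point), 50 mm tall above the deck; open at both y ends and above.
- pointer_tip (a point): Tip of the carriage's dark steel pointer, a blade 4 mm wide that points along the bench's +x over the ruler, 36 mm above the table. It moves with the carriage.
- marker_tip (a point): Tip of the 4 mm wide blade of the marker: a dark steel clip 24 mm wide with a thumb screw, fixed on the ruler's outer edge at the wanted range, pointing along the bench's -x at the pointer's path (3 mm gap). Axes as the bench. In line means the same y along the bench as the pointer tip, within 3 mm. It starts 18 to 35 mm nearer the head than the pointer.
- knob_grip (a point): Middle of the feed knob, on its vertical axis, 99 mm above the table: round, fluted, black, 46 mm across, from 81 to 116 mm above the table, on a steel column 22 mm across over the grey gearbox (top at 48 mm) on the carriage's -x side. It travels with the carriage, 100 mm in -x and 25 mm in +y from fork_seat.
- feed_knob (a joint): Angle of the feed knob in rad, growing clockwise seen from above; 1 rad clockwise moves the carriage, and the knob with it, 10 mm along the bench's +y (towards the transducer head), anticlockwise back. Friction 0.2 N m; it stays where it is left.
- lock_lever (a joint): Angle of the lock lever in rad: 0 open (it points along the bench's -y), growing clockwise seen from above, 1.57 locked (it points along -x, away from the rail). Friction 0.06 N m; it stays where it is left. Starts at 0 to 0.25. It can be pushed round near its end.
- lever_pivot (a point): On the lock lever's vertical axis at its arm's height (60 mm above the table): a black hub 24 mm across on the gearbox's top, 90 mm in -x and 40 mm in -y from fork_seat. It travels with the carriage.
- lever_end (a point): Centre of the ball, 15 mm across, at the end of the lock lever's black arm (11 mm thick), 68 mm from the pivot, 60 mm above the table.
- plate_target: Flat-plate target, 105 mm tall, about 280 g: aluminium foot 64 (its x) by 44 (its y) by 14 mm; flat plate 56 wide (x), 12 thick (y), z 14 to 81 mm; grey grip block on top 56 (x) by 36 (y), z 81 to 105. Both faces alike. Origin: centre of the foot's underside; z is up when it stands. It starts lying on a face, z nearly level (head 2.5 degrees low), origin 23 mm above the table.
- rod_target: The round-rod target, to be left alone: the same foot and grip block, but a round rod 24 mm across instead of the plate. It lies likewise; the two targets change places.
- screwdriver: Screwdriver 180 mm long lying in front of the robot. Leave alone.
- multimeter: Grey hand-held multimeter, 165 by 80 by 34 mm, lying on its back. Leave alone.
- spray_can: Upright can, 52 mm across, 150 mm high. Leave alone.
- ref_block: Steel block 50 by 90 by 30 mm. Leave alone.
There are look-alikes about, which are no part of the job. What is shaped like the plate_target but brown is not meant.

How it is judged (in metres and radians):
On the way, in this order (a step that is already met when the one before it is completed fails the run):
1. the flat-plate target stands upright on its foot on the table and is let go (angle between plate_target's own z axis and vertical below 0.06 rad and height (world z) of plate_target between -0.006 and 0.006 m and contact force between the fingers and plate_target below 0.1 N), for 0.2 s.
2. the flat-plate target stands in the carriage's fork, square, its foot level with the cheek ends (within 10 mm), and is let go (x of plate_target in the frame of fork_seat between -0.008 and 0.008 m and y of plate_target in the frame of fork_seat between -0.01 and 0.01 m and z of plate_target in the frame of fork_seat between -0.004 and 0.004 m and angle between plate_target's own z axis and vertical below 0.06 rad and angle between the x axis of plate_target and the x axis of fork_seat, either way round below 0.16 rad and contact force between the fingers and plate_target below 0.1 N), for 0.2 s.
3. with the target in the fork and the lock lever still open (under 0.5 rad), the pointer is in line with the marker's tip within 3 mm (x of plate_target in the frame of fork_seat between -0.008 and 0.008 m and y of plate_target in the frame of fork_seat between -0.01 and 0.01 m and z of plate_target in the frame of fork_seat between -0.004 and 0.004 m and angle between plate_target's own z axis and vertical below 0.06 rad and angle between the x axis of plate_target and the x axis of fork_seat, either way round below 0.16 rad and y of pointer_tip in the frame of marker_tip between -0.003 and 0.003 m and value of joint lock_lever below 0.5 rad), for 0.3 s.
At the end, for the whole second after the job is handed in: Target released, at rest in the fork: upright (0.06 rad), square (0.16 rad), foot centre within 8 mm across, 10 mm along of the seat. Pointer in line with the marker tip within 3 mm. Lock lever over 1.4 rad. Nothing else shifted over 30 mm (x of plate_target in the frame of fork_seat between -0.008 and 0.008 m and y of plate_target in the frame of fork_seat between -0.01 and 0.01 m and z of plate_target in the frame of fork_seat between -0.004 and 0.004 m and angle between plate_target's own z axis and vertical below 0.06 rad and angle between the x axis of plate_target and the x axis of fork_seat, either way round below 0.16 rad and y of pointer_tip in the frame of marker_tip between -0.003 and 0.003 m and value of joint lock_lever above 1.4 rad and velocity of joint carriage between -0.002 and 0.002 m/s and linear speed of plate_target below 0.01 m/s); the robot touches nothing.
It fails at once if another thing on the table is shifted more than 30 mm (distance of any of rod_target, screwdriver, multimeter, spray_can, ref_block from where it was at the start of the episode above 0.03 m).
It also fails if it takes over 72 s, if anything falls off the work surface, if the arm or the gripper's body presses on something with over 40 N, if the wrist force passes 120 N, or if a joint passes its speed limit or range.

## Working session

There is one attempt and no reset: what is moved stays moved. The work goes in short steps, Python scripts to look and compute and a tool call to move; the robot and the scene stay as the last step left them, time stands still between calls to the robot, and variables do not carry over. Pictures are saved under pics/ and viewed, about 8 in all and at most 12, crops included, and the job is handed in when it is done.

Besides the shell and the picture viewer there is one more tool, called after "Emit:" as name(argument=value, ...), one argument or row to a line, values as JSON. step_arm: Moves the arm, as the interface text tells. Its arguments: {"type":"object","properties":{"rows":{"type":"array"},"squeeze":{"type":"number"}},"required":["rows"]}

```bash
mkdir -p pics; cat > h.py <<'E'
import numpy as np, cv2
from cell import bot
from scipy.spatial.transform import Rotation as R
def tool():
    s=bot.get_state(); q=s["tcp_rot"]; T=np.eye(4)
    T[:3,:3]=R.from_quat([q[1],q[2],q[3],q[0]]).as_matrix(); T[:3,3]=s["position"]; return T
def grab(n):
    T=tool(); f=bot.grab_frame(n)
    if n=="wrist": f["M"]=T@np.array(f["hand_eye"])
    else:
        E=np.eye(4); E[:3,:3]=cv2.Rodrigues(np.array(f["rvec"],float))[0]; E[:3,3]=np.ravel(f["tvec"]); f["M"]=np.linalg.inv(E)
    return f
def cloud(f):
    z=f["z_map"]; v,u=np.mgrid[:z.shape[0],:z.shape[1]]
    P=np.stack([(u-f["cx"])/f["fx"]*z,(v-f["cy"])/f["fy"]*z,z],-1)
    W=P@f["M"][:3,:3].T+f["M"][:3,3]; W[z==0]=np.nan; return W
def ray(f,u,v,h):
    d=f["M"][:3,:3]@np.array([(u-f["cx"])/f["fx"],(v-f["cy"])/f["fy"],1]); o=f["M"][:3,3]
    return o+d*(h-o[2])/d[2]
E
python3 - <<'E'
from h import *
s=bot.get_state(); print(s)
for n in("top","scene"):
    f=grab(n); cv2.imwrite(f"pics/{n}0.png",f["image"]); np.savez(f"{n}0.npz",**{k:np.array(v) for k,v in f.items()}); print(n,f["M"][:3,3],f["fx"])
E
```

```text
{'clock': 0.0, 'joints': array([-1.28758667e+00,  2.59204182e-01,  2.07968306e-02,  1.33369921e+00,
        3.55095472e-06,  1.41821714e+00]), 'qvel': array([ 0.00113193, -0.00015069,  0.0002909 ,  0.00083491,  0.00176539,
       -0.00048237]), 'joint_efforts': array([ 7.59878134e-06, -5.55639803e+01,  3.44528890e+01,  1.36833967e-02,
       -9.27007181e-05,  8.98609017e-06]), 'position': array([ 232.10193043, -498.33707612,  230.67345365]), 'tcp_rot': array([-4.33351085e-04,  8.43245229e-01, -5.37528654e-01, -4.91315670e-04]), 'contact_force': array([ 0.76183352, -0.20154602, -0.42367544]), 'torque': array([-0.04495194,  0.07856587,  0.04762992]), 'width': 85.56539421789469}
top [ 197.8202024    -4.68895337 1651.53597536] 531.9660419510973
scene [ 973.84789959 -505.33071051  775.79607552] 408.6882713298489
```

View pics/top0.png

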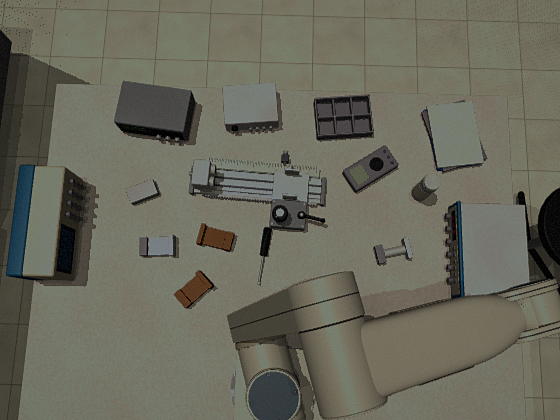

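View pics/scene0.png

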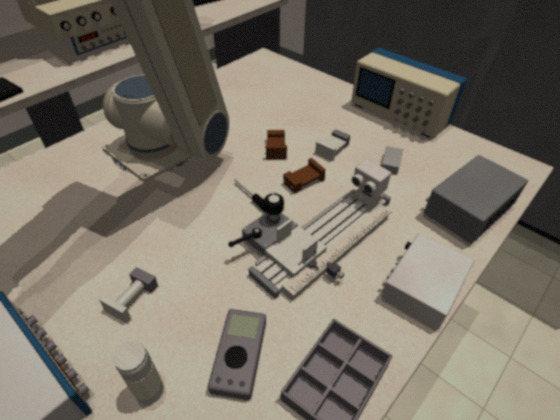

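The plate target is at top (157,245), with its grey block to the left. The rod target is at (393,250) and the brown look-alikes are at (216,236) and (194,289). The bench runs nearly along world y, with the head at (202,175), knob at (280,213), lever end at (322,221) and marker at (285,157). Next I measure from the depth map.

```bash
python3 - <<'E'
from h import *
f=dict(np.load("top0.npz")); W=cloud(f)
for n,(u0,u1,v0,v1),h0,h1 in [("plate",(130,185,228,265),15,80),("rod",(365,420,230,272),15,80),("knob",(262,298,195,235),105,130),("head",(185,225,150,200),105,140),("cheeks",(262,325,155,215),80,110),("rail",(185,335,150,215),20,34),("lever",(290,335,205,235),52,75)]:
    w=W[v0:v1,u0:u1].reshape(-1,3); w=w[(w[:,2]>h0)&(w[:,2]<h1)]
    if len(w)<5: print(n,len(w)); continue
    r=cv2.minAreaRect(w[:,:2].astype(np.float32)); print(n,len(w),w.mean(0).round(),np.percentile(w[:,2],[5,50,95]).round(),[np.round(x,1) for x in r])
big=cv2.resize(f["image"][140:270,120:340],None,fx=3.6,fy=3.6,interpolation=cv2.INTER_CUBIC); big=cv2.convertScaleAbs(big,alpha=1.5); cv2.imwrite("pics/top0c.png",big)
E
```

```text
plate 674 [413. 369.  30.] [20. 28. 45.] [array([412.7, 370.2]), array([ 63.4, 106.4]), np.float64(4.3)]
rod 464 [ 415. -354.   34.] [22. 34. 47.] [array([ 416.3, -354.3]), array([ 64. , 106.5]), np.float64(14.3)]
knob 194 [510.  -4. 115.] [109. 115. 121.] [array([510.4,  -4.2]), array([45.3, 44.4]), np.float64(0.7)]
head 508 [623. 231. 120.] [108. 121. 128.] [array([625.5, 228.4]), array([65.1, 79.8]), np.float64(87.2)]
cheeks 99 [598. -31.  93.] [ 82.  93. 109.] [array([580.4, -27.9]), array([ 54.3, 149.9]), np.float64(76.8)]
rail 2763 [633.  66.  27.] [21. 27. 32.] [array([649.3,  66.4]), array([427.5, 168.7]), np.float64(86.8)]
lever 150 [510. -88.  60.] [53. 61. 67.] [array([503.2, -83.4]), array([112.9,  60.4]), np.float64(76.2)]
```

View pics/top0c.png

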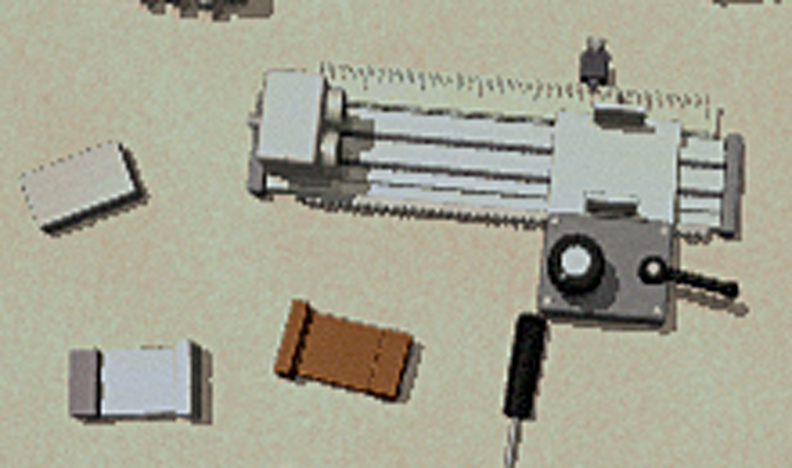

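```bash
cat >> h.py <<'E'
def down(yaw,tilt=0):
    "tool x at world yaw, pointing down, then tilted about world x by tilt (+: tip towards +y)"
    c,s=np.cos(yaw),np.sin(yaw)
    A=np.array([[c,s,0],[s,-c,0],[0,0,-1.]]); return R.from_rotvec([tilt,0,0]).as_matrix()@A
def rel(p,M,name=""):
    T=tool(); d=T[:3,:3].T@(np.array(p,float)-T[:3,3]); r=R.from_matrix(T[:3,:3].T@M).as_rotvec()
    print(name,"shift",d.round(1).tolist(),"turn",r.round(3).tolist())
E
python3 - <<'E'
from h import *
f=bot.grab_frame("wrist"); print(np.round(f["hand_eye"],3),f["fx"])
rel([500,-60,320],down(0),"bench")
E
```

```text
[[ 1.0000e+00  1.0000e-03 -1.0000e-03  1.2100e-01]
 [-0.0000e+00  9.6300e-01  2.6800e-01 -6.7212e+01]
 [ 1.0000e-03 -2.6800e-01  9.6300e-01 -1.4454e+02]
 [ 0.0000e+00  0.0000e+00  0.0000e+00  1.0000e+00]] 318.06528216462
bench shift [-284.4, -427.9, -88.8] turn [-0.001, 0.001, -1.135]
```

Emit:
step_arm(
  rows=[
    [85, [-313, -508, -89], [0, 0, -1.135]],
    [85, [-313, -508, -89], [0, 0, -1.135]],
    [85, [-313, -508, -89], [0, 0, -1.135]],
    [85, [-313, -508, -89], [0, 0, -1.135]],
    [85, [-313, -508, -89], [0, 0, -1.135]],
    [85, [-313, -508, -89], [0, 0, -1.135]],
    [85, [-313, -508, -89], [0, 0, -1.135]],
    [85, [-313, -508, -89], [0, 0, -1.135]],
    [85, [-313, -508, -89], [0, 0, -1.135]],
    [85, [-313, -508, -89], [0, 0, -1.135]],
    [85, [-313, -508, -89], [0, 0, -1.135]],
    [85, [-313, -508, -89], [0, 0, -1.135]],
    [85, [-313, -508, -89], [0, 0, -1.135]],
    [85, [-313, -508, -89], [0, 0, -1.135]],
    [85, [-313, -508, -89], [0, 0, -1.135]],
    [85, [-313, -508, -89], [0, 0, -1.135]],
    [85, [-313, -508, -89], [0, 0, -1.135]],
  ],
)

```text
clock: 1.85
position: [560.0, -1.5, 320.4]
tcp_rot: [-0.0, 1.0, -0.001, -0.0]
contact_force: [0.5, 0.1, 0.4]
width: 85.1
```

```bash
python3 - <<'E'
from h import *
print(bot.get_state()["joints"].round(3),tool()[:3].round(3))
f=grab("wrist"); np.savez("w1.npz",**{k:np.array(v) for k,v in f.items()}); W=cloud(f)
cv2.imwrite("pics/w1.png",cv2.convertScaleAbs(cv2.resize(f["image"],(800,600)),alpha=1.4))
def reg(n,x0,x1,y0,y1,h0,h1):
    w=W.reshape(-1,3); w=w[(w[:,0]>x0)&(w[:,0]<x1)&(w[:,1]>y0)&(w[:,1]<y1)&(w[:,2]>h0)&(w[:,2]<h1)]
    if len(w)<9: return print(n,len(w))
    r=cv2.minAreaRect(w[:,:2].astype(np.float32)); print(n,len(w),w.mean(0).round(1),[np.round(x,1) for x in r])
reg("knob",470,550,-50,40,110,120)
reg("cheek-",540,590,-80,20,88,100); reg("cheek+",625,680,-80,20,88,100)
reg("deck",570,640,-130,60,42,48)
reg("lever",440,545,-150,-85,54,70)
E
```

```text
[-1.530e-01  2.690e-01  2.590e-01  1.562e+00  1.000e-03  1.420e+00] [[ 1.00000e+00 -2.00000e-03 -0.00000e+00  5.60025e+02]
 [-2.00000e-03 -1.00000e+00  1.00000e-03 -1.49100e+00]
 [-0.00000e+00 -1.00000e-03 -1.00000e+00  3.20378e+02]]
knob 1312 [509.2  -2.5 117.5] [array([509. ,  -3.6]), array([47.2, 46.9]), np.float64(2.3)]
cheek- 184 [566.8 -31.2  96.5] [array([566.9, -31.9]), array([43.6,  6. ]), np.float64(86.5)]
cheek+ 232 [645.9 -36.3  95.4] [array([646.6, -36.8]), array([43.4,  6.3]), np.float64(86.5)]
deck 3772 [605.3 -32.7  46.7] [array([605. , -33.9]), array([ 69.9, 113. ]), np.float64(0.0)]
lever 326 [ 503.8 -113.3   64.9] [array([ 502.9, -112.3]), array([57.8, 14.3]), np.float64(78.5)]
```

View pics/w1.png

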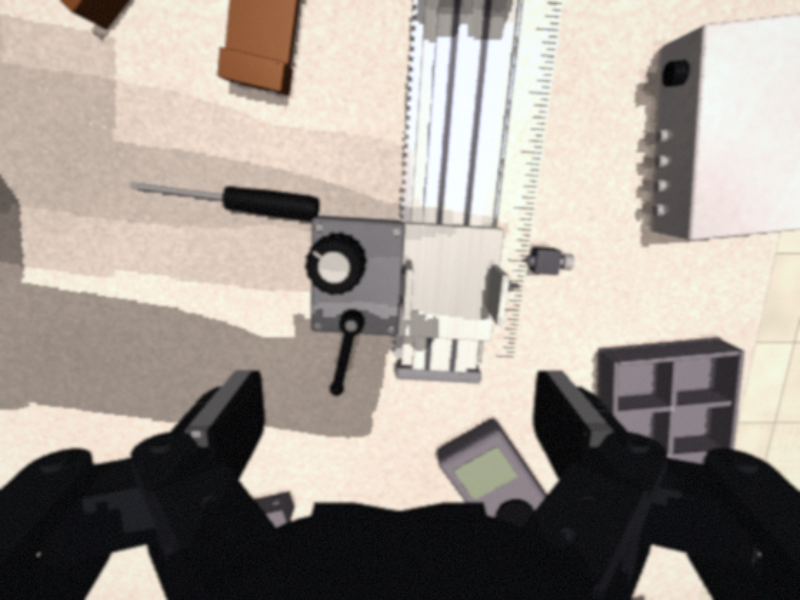

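The knob, cheeks and lever agree with the given geometry: the seat is at about (606.7,-34.3) and the bench yaw is -3.5°. The pointer is near (517,287) and the marker tip near (525,261) in the 800-wide picture. Next, a close look at the plate target.

Emit:
step_arm(
  rows=[
    [85, [-147, -401, 70], [0, 0, 0]],
    [85, [-147, -401, 70], [0, 0, 0]],
    [85, [-147, -401, 70], [0, 0, 0]],
    [85, [-147, -401, 70], [0, 0, 0]],
    [85, [-147, -401, 70], [0, 0, 0]],
    [85, [-147, -401, 70], [0, 0, 0]],
    [85, [-147, -401, 70], [0, 0, 0]],
    [85, [-147, -401, 70], [0, 0, 0]],
    [85, [-147, -401, 70], [0, 0, 0]],
    [85, [-147, -401, 70], [0, 0, 0]],
    [85, [-147, -401, 70], [0, 0, 0]],
    [85, [-147, -401, 70], [0, 0, 0]],
    [85, [-147, -401, 70], [0, 0, 0]],
  ],
)

```text
clock: 3.2
position: [414.5, 398.8, 251.2]
tcp_rot: [-0.001, 1.0, -0.002, 0.0]
contact_force: [-0.6, -0.2, 0.4]
width: 84.7
```

```bash
python3 - <<'E'
from h import *
print(bot.get_state()["joints"].round(3),tool()[:3,3].round(1))
f=grab("wrist"); W=cloud(f)
cv2.imwrite("pics/w2.png",cv2.convertScaleAbs(f["image"],alpha=1.4))
def reg(n,x0,x1,y0,y1,h0,h1):
    w=W.reshape(-1,3); w=w[(w[:,0]>x0)&(w[:,0]<x1)&(w[:,1]>y0)&(w[:,1]<y1)&(w[:,2]>h0)&(w[:,2]<h1)]
    if len(w)<9: return print(n,len(w))
    r=cv2.minAreaRect(w[:,:2].astype(np.float32)); print(n,len(w),w.mean(0).round(1),[np.round(x,1) for x in r])
reg("all",350,480,290,450,15,70)
reg("block",350,480,385,450,33,60);reg("foot",350,480,290,350,36,60);reg("plate",350,480,335,395,20,33)
E
```

```text
[6.200e-01 2.970e-01 1.260e-01 1.399e+00 1.000e-03 2.194e+00] [414.5 398.8 251.2]
all 4422 [411.2 371.1  33.4] [array([411. , 372.3]), array([ 63.9, 105.4]), np.float64(4.0)]
block 1053 [408.2 412.5  38.3] [array([408.2, 412.1]), array([55.9, 24.2]), np.float64(4.0)]
foot 725 [414.2 328.1  45.1] [array([414.1, 326.9]), array([63.9, 14.4]), np.float64(3.9)]
plate 2274 [411.5 365.3  28.4] [array([413.4, 364.8]), array([62.4, 59.5]), np.float64(0.0)]
```

View pics/w2.png

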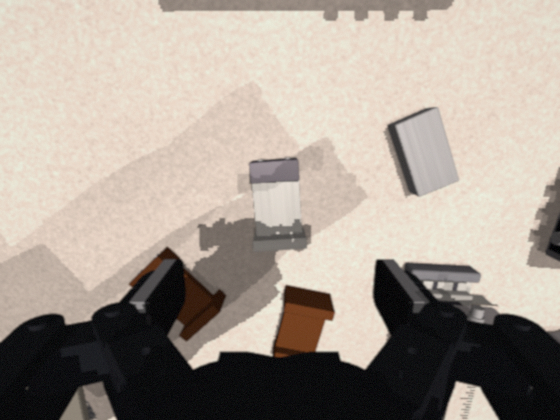

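The plate's grey block is at (274,170) px and its foot at (278,240). The yaw is 4°, and the sizes (56x24 block, 64x14 foot) match. I'll grip the block tilted, with the body on the head side.

```bash
cat >> h.py <<'E'
def tl(yaw,deg):
    return R.from_euler("xz",[np.radians(deg),yaw]).as_matrix()@down(0)
E
python3 - <<'E'
from h import *
M=tl(0.07,-40); d=M[:,2]; g=np.array([408.2,412.2,26]); print(d)
rel(g+22*d-80*d,M,"pre"); rel(g+22*d,M,"grasp")
E
```

```text
[ 0.0449584  -0.64121342 -0.76604444]
pre shift [-9.2, -50.2, 180.8] turn [-0.699, 0.025, -0.071]
grasp shift [-5.5, 1.1, 242.1] turn [-0.699, 0.025, -0.071]
```

Emit:
step_arm(
  rows=[
    [85, [-9, -50, 180], [-0.699, 0.025, -0.071]],
    [85, [-9, -50, 180], [-0.699, 0.025, -0.071]],
    [85, [-9, -50, 180], [-0.699, 0.025, -0.071]],
    [85, [-9, -50, 180], [-0.699, 0.025, -0.071]],
    [85, [-9, -50, 180], [-0.699, 0.025, -0.071]],
    [85, [-9, -50, 180], [-0.699, 0.025, -0.071]],
    [85, [-9, -50, 180], [-0.699, 0.025, -0.071]],
    [85, [-9, -50, 180], [-0.699, 0.025, -0.071]],
  ],
)

```text
clock: 4.05
position: [406.8, 448.8, 73.4]
tcp_rot: [0.34, 0.94, 0.032, 0.013]
contact_force: [0.3, -0.1, 1.0]
width: 85.0
```

```bash
python3 - <<'E'
from h import *
print(bot.get_state()["joints"].round(3))
M=tl(0.07,-40); d=M[:,2]; g=np.array([408.2,412.2,26])
rel(g+22*d,M,"grasp")
f=grab("wrist"); W=cloud(f).reshape(-1,3)
w=W[(W[:,0]>360)&(W[:,0]<460)&(W[:,1]>395)&(W[:,1]<440)&(W[:,2]>32)&(W[:,2]<60)]
if len(w)>9: print(w.mean(0),cv2.minAreaRect(w[:,:2].astype(np.float32)))
E
```

```text
[ 0.905  0.813  0.373  1.683 -0.444  2.536]
grasp shift [-1.2, -2.0, 81.8] turn [-0.005, -0.001, -0.003]
[408.19445207 416.09245631  37.26386365] ((408.49285888671875, 412.80255126953125), (55.724342346191406, 25.258665084838867), 4.314342498779297)
```

Emit:
step_arm(
  rows=[
    [85, [-1, -1, 40], [0, 0, 0]],
    [80, [-1, -2, 65], [0, 0, 0]],
    [75, [-1, -2, 81], [0, 0, 0]],
    [75, [-1, -2, 81], [0, 0, 0]],
    [75, [-1, -2, 81], [0, 0, 0]],
    [50, [-1, -2, 81], [0, 0, 0]],
    [50, [-1, -2, 81], [0, 0, 0]],
    [50, [-1, -2, 81], [0, 0, 0]],
    [50, [-1, -2, 81], [0, 0, 0]],
    [50, [-1, -2, 81], [0, 0, 0]],
  ],
  squeeze=70,
)

```text
clock: 5.1
position: [409.9, 399.4, 12.0]
tcp_rot: [0.339, 0.94, 0.032, 0.014]
contact_force: [-0.9, 0.7, 7.5]
width: 55.0
```

```bash
python3 - <<'E'
from h import *
s=bot.get_state(); print(s["width"],s["contact_force"],tool()[:3,3])
M=tl(0.07,-40); M2=tl(0.07,50); 
p=tool()[:3,3]
rel(p+[0,0,130],M,"lift")
# grasp pt on target: 22 behind TCP
g=p-22*M[:,2]; print("g",g)
rel(np.array([425,350,150])+22*tl(.07,5)[:,2],tl(.07,5),"mid")
rel(np.array([425,350,150])+22*M2[:,2],M2,"up")
E
```

```text
54.97166034896781 [-0.94717994  0.70972398  7.53331095] [409.90723868 399.41866981  11.99301043]
lift shift [0.6, 83.0, -100.1] turn [-0.006, -0.003, -0.004]
g [408.91815397 413.52536511  28.84598818]
mid shift [12.2, 111.3, -58.4] turn [0.779, -0.005, -0.002]
up shift [12.2, 104.8, -74.0] turn [1.565, -0.006, -0.0]
```

Emit:
step_arm(
  rows=[
    [50, [0, 27, -33], [0, 0, 0]],
    [50, [0, 55, -66], [0, 0, 0]],
    [50, [1, 83, -100], [0, 0, 0]],
    [50, [6, 95, -85], [0.15, 0, 0]],
    [50, [12, 105, -74], [0.3, 0, 0]],
    [50, [12, 105, -74], [0.45, 0, 0]],
    [50, [12, 105, -74], [0.6, 0, 0]],
    [50, [12, 105, -74], [0.75, 0, 0]],
    [50, [12, 105, -74], [0.9, 0, 0]],
    [50, [12, 105, -74], [1.05, 0, 0]],
    [50, [12, 105, -74], [1.2, 0, 0]],
    [50, [12, 105, -74], [1.35, 0, 0]],
    [50, [12, 105, -74], [1.48, 0, 0]],
    [50, [12, 105, -74], [1.565, -0.005, 0]],
    [50, [12, 105, -74], [1.565, -0.005, 0]],
    [50, [12, 105, -74], [1.565, -0.005, 0]],
  ],
)

```text
clock: 6.7
position: [424.1, 366.4, 136.0]
tcp_rot: [-0.421, 0.906, 0.031, -0.014]
contact_force: [0.0, 0.2, -1.8]
width: 54.9
```

```bash
python3 - <<'E'
from h import *
s=bot.get_state(); print(s["joints"].round(3),s["width"],s["contact_force"],tool()[:3].round(3))
f=grab("scene"); cv2.imwrite("pics/s2.png",f["image"][60:240,200:440].repeat(3,0).repeat(3,1)); W=cloud(f).reshape(-1,3)
g=grab("wrist"); cv2.imwrite("pics/w3.png",g["image"])
W2=cloud(g).reshape(-1,3)
for X in (W,W2):
    w=X[(X[:,0]>370)&(X[:,0]<480)&(X[:,1]>300)&(X[:,1]<400)&(X[:,2]>35)&(X[:,2]<90)]
    print(len(w), w.min(0) if len(w) else 0,w.max(0) if len(w) else 0)
E
```

```text
[ 0.13   0.256 -0.544  0.698  0.868  1.665] 54.892227954887524 [ 0.03057821  0.19814862 -1.76464447] [[ 9.98000e-01  4.50000e-02 -5.20000e-02  4.24098e+02]
 [ 6.90000e-02 -6.43000e-01  7.63000e-01  3.66430e+02]
 [ 0.00000e+00 -7.64000e-01 -6.45000e-01  1.35988e+02]]
282 [396.29967096 331.03163673  55.88363719] [460.36529468 379.70530868  89.94698981]
2898 [392.44666605 336.62089951  69.3452004 ] [457.01955167 360.11733871  89.98902363]
```

View pics/s2.png

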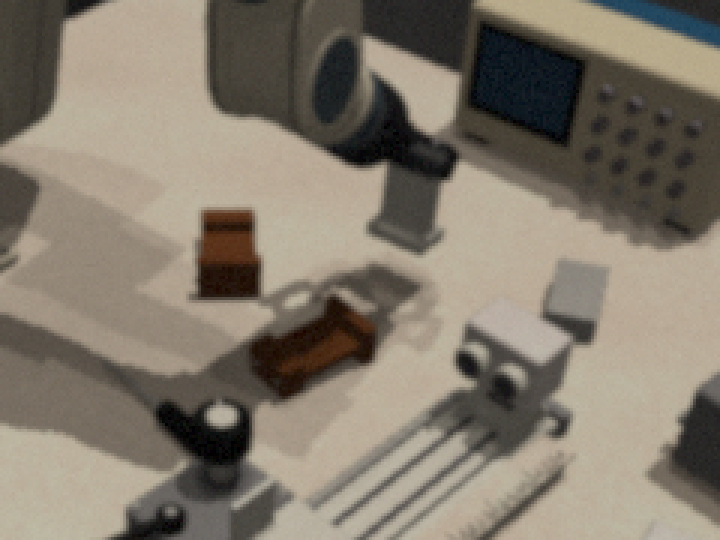

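Picture: the target is held upright with its foot clear of the table at (405,235). I correct the residual 2.5° lean and lower it.

Emit:
step_arm(
  rows=[
    [50, [0, 12, 10], [0.045, 0, 0]],
    [50, [0, 23, 19], [0.045, 0, 0]],
    [50, [0, 34, 29], [0.045, 0, 0]],
    [50, [0, 38, 32], [0.045, 0, 0]],
    [50, [0, 39.5, 33.3], [0.045, 0, 0]],
    [50, [0, 40.5, 34.2], [0.045, 0, 0]],
    [50, [0, 40.5, 34.2], [0.045, 0, 0]],
    [50, [0, 40.5, 34.2], [0.045, 0, 0]],
  ],
)

```text
clock: 7.6
position: [424.2, 367.3, 84.2]
tcp_rot: [-0.442, 0.896, 0.032, -0.014]
contact_force: [0.5, -0.1, -3.0]
width: 54.9
```

```bash
python3 - <<'E'
from h import *
s=bot.get_state(); print(s["contact_force"])
f=grab("scene"); W=cloud(f).reshape(-1,3)
w=W[(W[:,0]>370)&(W[:,0]<480)&(W[:,1]>300)&(W[:,1]<400)&(W[:,2]>-5)&(W[:,2]<60)]
w=w[w[:,2]>10]; print(len(w),w.min(0),w.max(0))
f2=w[w[:,2]>22]; print(f2.shape)
g=grab("wrist"); W=cloud(g).reshape(-1,3)
w=W[(W[:,0]>385)&(W[:,0]<465)&(W[:,1]>310)&(W[:,1]<400)]
for z0,z1 in((8,25),(30,45),(50,65)):
    a=w[(w[:,2]>z0)&(w[:,2]<z1)]
    print(z0,len(a), a.min(0).round(1) if len(a) else 0, a.max(0).round(1) if len(a) else 0, a.mean(0).round(1) if len(a) else 0)
E
```

```text
[ 0.47837768 -0.09209076 -3.02147963]
338 [396.98544112 334.48119925  10.35167517] [460.06770611 385.76854788  59.97011508]
(191, 3)
8 2333 [392.5 339.9  15.9] [457. 364.  25.] [425.1 348.6  19.1]
30 772 [397.3 351.1  30. ] [452.3 356.1  45. ] [424.5 353.6  37.7]
50 127 [397.3 351.4  50. ] [451.9 356.1  53.2] [423.4 353.6  51.1]
```

Emit:
step_arm(
  rows=[
    [50, [0, 0.8, 0.6], [0, 0, 0]],
    [50, [0, 1.6, 1.2], [0, 0, 0]],
    [50, [0, 2.4, 1.8], [0, 0, 0]],
    [50, [0, 2.4, 1.8], [0, 0, 0]],
  ],
)

```text
clock: 8.1
position: [424.4, 367.4, 81.6]
tcp_rot: [-0.442, 0.896, 0.032, -0.014]
contact_force: [-1.4, -0.6, 2.6]
width: 55.1
```

Emit:
step_arm(
  rows=[
    [50, [0, 0.4, 0.3], [0, 0, 0]],
    [50, [0, 0.8, 0.6], [0, 0, 0]],
    [50, [0, 0.8, 0.6], [0, 0, 0]],
  ],
)

```text
clock: 8.4
position: [424.5, 367.6, 81.5]
tcp_rot: [-0.443, 0.896, 0.032, -0.014]
contact_force: [-2.3, -6.3, 11.9]
width: 54.6
```

On the table, so I release and back out along the tool axis.

Emit:
step_arm(
  rows=[
    [65, [0, 0, 0], [0, 0, 0]],
    [80, [0, 0, 0], [0, 0, 0]],
    [80, [0, 0, 0], [0, 0, 0]],
    [80, [0, 0, 0], [0, 0, 0]],
    [80, [0, 0, -15], [0, 0, 0]],
    [80, [0, 0, -40], [0, 0, 0]],
    [80, [0, 0, -80], [0, 0, 0]],
    [80, [0, 0, -120], [0, 0, 0]],
    [80, [0, 0, -120], [0, 0, 0]],
  ],
)

```text
clock: 9.3
position: [432.9, 270.0, 156.5]
tcp_rot: [-0.443, 0.896, 0.031, -0.012]
contact_force: [0.8, 0.3, 0.1]
width: 80.2
```

```bash
python3 - <<'E'
from h import *
g=grab("wrist"); W=cloud(g).reshape(-1,3)
w=W[(W[:,0]>370)&(W[:,0]<480)&(W[:,1]>300)&(W[:,1]<420)]
for z0,z1 in((9,20),(30,45),(60,75),(85,98),(101,112)):
    a=w[(w[:,2]>z0)&(w[:,2]<z1)]
    if len(a)>9: print(z0,len(a), a.min(0).round(1),a.max(0).round(1),a.mean(0).round(1),cv2.minAreaRect(a[:,:2].astype(np.float32)))
print(tool()[:3,3])
rel([424,356,215],down(.07),"above")
E
```

```text
9 1322 [392.2 334.7   9. ] [457.4 373.8  20. ] [425.5 345.7  15.5] ((424.80279541015625, 354.5614013671875), (64.04206085205078, 35.91981506347656), 3.68917179107666)
30 474 [397.  350.8  30. ] [452.5 355.9  45. ] [424.9 353.5  37.6] ((424.8038024902344, 353.4997863769531), (55.68388748168945, 1.8589568138122559), 3.985189437866211)
60 246 [397.2 351.   60. ] [452.3 355.9  66.9] [424.6 353.4  63.1] ((424.7435302734375, 353.5438232421875), (55.25847244262695, 1.998049020767212), 4.202080249786377)
85 648 [398.  338.9  85. ] [453.5 344.7  98. ] [425.7 341.5  91.7] ((425.8593444824219, 341.4355773925781), (55.63082504272461, 2.2346291542053223), 4.438083171844482)
101 2736 [395.6 339.  101. ] [453.3 378.3 109.9] [424.7 356.  106.7] ((424.6185302734375, 358.4779968261719), (55.9755859375, 36.68934631347656), 4.186429500579834)
[432.45275206 271.07796354 155.10231451]
above shift [-2.4, -99.4, 31.4] turn [-0.919, -0.006, -0.0]
```

Standing upright at (424.5, 359.3), yaw 0.07. I regrasp from above.

Emit:
step_arm(
  rows=[
    [80, [-2, -50, 0], [-0.15, 0, 0]],
    [80, [-2, -99, 31], [-0.3, 0, 0]],
    [80, [-2, -99, 31], [-0.919, -0.006, 0]],
    [80, [-2, -99, 31], [-0.919, -0.006, 0]],
    [80, [-2, -99, 31], [-0.919, -0.006, 0]],
    [80, [-2, -99, 31], [-0.919, -0.006, 0]],
    [80, [-2, -99, 31], [-0.919, -0.006, 0]],
    [80, [-2, -99, 31], [-0.919, -0.006, 0]],
    [80, [-2, -99, 31], [-0.919, -0.006, 0]],
  ],
)

```text
clock: 10.25
position: [423.8, 356.3, 213.8]
tcp_rot: [-0.0, 0.999, 0.035, -0.0]
contact_force: [0.3, -1.0, -0.2]
width: 80.2
```

```bash
python3 - <<'E'
from h import *
g=grab("wrist"); W=cloud(g).reshape(-1,3)
a=W[(W[:,0]>370)&(W[:,0]<480)&(W[:,1]>300)&(W[:,1]<420)&(W[:,2]>101)&(W[:,2]<112)]
print(len(a),cv2.minAreaRect(a[:,:2].astype(np.float32)),a.mean(0))
rel([424.5,359.3,73],down(.07),"grasp")
print(tool()[:3,3],bot.get_state()["joints"])
E
```

```text
2929 ((424.60052490234375, 359.817138671875), (56.0413703918457, 35.707244873046875), 4.121389389038086) [424.51637526 360.53826482 106.8977521 ]
grasp shift [0.8, -3.5, 141.2] turn [-0.001, 0.001, -0.0]
[424.03115094 355.62263483 214.15973138] [ 5.45689199e-01  2.69739123e-01 -6.62087080e-03  1.29450546e+00
  1.01871466e-03  2.04689524e+00]
```

Emit:
step_arm(
  rows=[
    [80, [1, -3.5, 45], [0, 0, 0]],
    [80, [1, -3.5, 85], [0, 0, 0]],
    [80, [1, -3.5, 120], [0, 0, 0]],
    [80, [1, -3.5, 141], [0, 0, 0]],
    [80, [1, -3.5, 141], [0, 0, 0]],
    [50, [1, -3.5, 141], [0, 0, 0]],
    [50, [1, -3.5, 141], [0, 0, 0]],
    [50, [1, -3.5, 141], [0, 0, 0]],
    [50, [1, -3.5, 141], [0, 0, 0]],
    [50, [1, -3.5, 141], [0, 0, 0]],
  ],
  squeeze=60,
)

```text
clock: 11.3
position: [425.6, 359.7, 75.0]
tcp_rot: [-0.001, 0.999, 0.035, 0.001]
contact_force: [-1.4, -1.2, 6.5]
width: 55.0
```

Emit:
step_arm(
  rows=[
    [50, [0, 0, -40], [0, 0, 0]],
    [50, [0, 0, -90], [0, 0, 0]],
    [50, [0, 0, -130], [0, 0, 0]],
    [50, [0, 0, -130], [0, 0, 0]],
  ],
)

```text
clock: 11.7
position: [427.1, 360.6, 211.3]
tcp_rot: [-0.004, 0.999, 0.035, 0.006]
contact_force: [0.6, 1.2, -2.5]
width: 54.7
```

```bash
python3 - <<'E'
from h import *
th=np.radians(3.5); print(tool()[:3,3],bot.get_state()["width"])
rel([606.7,-34.3,200],down(-th),"seat")
E
```

```text
[427.14173175 360.61347451 211.33410897] 54.67502500996526
seat shift [151.6, 406.5, 10.2] turn [-0.008, -0.011, 0.131]
```

Emit:
step_arm(
  rows=[
    [50, [19, 51, 0], [0, 0, 0.016]],
    [50, [38, 101, 0], [0, 0, 0.032]],
    [50, [57, 152, 0], [0, 0, 0.05]],
    [50, [76, 203, 0], [0, 0, 0.066]],
    [50, [95, 254, 0], [0, 0, 0.082]],
    [50, [114, 305, 0], [0, 0, 0.1]],
    [50, [133, 355, 0], [0, 0, 0.115]],
    [50, [145, 386, 0], [-0.004, -0.005, 0.131]],
    [50, [152, 406, 0], [-0.008, -0.011, 0.131]],
    [50, [152, 406, 0], [-0.008, -0.011, 0.131]],
    [50, [152, 406, 0], [-0.008, -0.011, 0.131]],
  ],
)

```text
clock: 12.8
position: [606.8, -34.6, 209.2]
tcp_rot: [-0.0, 0.999, -0.032, -0.001]
contact_force: [0.7, 0.3, -3.2]
width: 54.9
```

```bash
python3 - <<'E'
from h import *
g=grab("wrist"); W=cloud(g).reshape(-1,3); T=tool(); print(T[:3].round(3))
def reg(n,x0,x1,y0,y1,h0,h1):
    w=W; w=w[(w[:,0]>x0)&(w[:,0]<x1)&(w[:,1]>y0)&(w[:,1]<y1)&(w[:,2]>h0)&(w[:,2]<h1)]
    if len(w)<9: return print(n,len(w))
    r=cv2.minAreaRect(w[:,:2].astype(np.float32)); print(n,len(w),w.mean(0).round(1),[np.round(x,1) for x in r])
reg("cheek-",540,590,-80,20,86,102); reg("cheek+",625,680,-80,20,86,102)
reg("blocktop",560,650,-70,10,225,255);reg("foottop",560,650,-70,10,142,160)
cv2.imwrite("pics/w4.png",cv2.convertScaleAbs(g["image"],alpha=1.4))
th=np.radians(3.5);rel([606.7,-34.3,175],down(-th),"seat")
E
```

```text
[[ 9.98000e-01 -6.20000e-02 -1.00000e-03  6.06537e+02]
 [-6.20000e-02 -9.98000e-01  0.00000e+00 -3.36970e+01]
 [-1.00000e-03 -0.00000e+00 -1.00000e+00  2.09588e+02]]
cheek- 175 [567.3 -22.4  95.9] [array([566.7, -32.4]), array([44.1,  6. ]), np.float64(84.8)]
cheek+ 313 [647.4 -33.3  96.4] [array([646.9, -36.7]), array([43.2,  6.2]), np.float64(86.7)]
blocktop 15715 [606.5 -30.5 240.7] [array([606.2, -34.3]), array([37.3, 82.6]), np.float64(86.8)]
foottop 2945 [606.7 -21.3 150.4] [array([606.4, -24.9]), array([25.8, 63.9]), np.float64(86.2)]
seat shift [0.2, 0.6, 34.6] turn [-0.0, 0.001, -0.001]
```

View pics/w4.png

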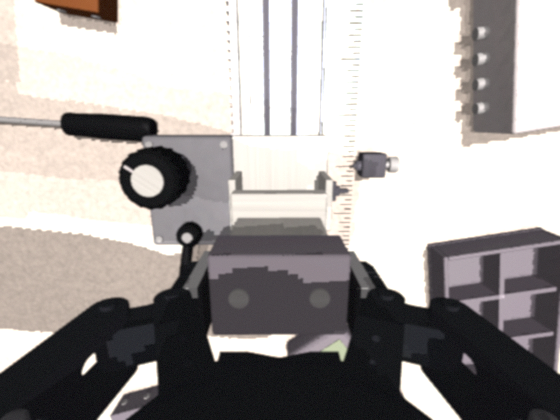

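The foot is centred over the fork, with the cheeks at (237,185) and (325,185) px. The pointer at (337,190) and marker at (362,165) are also in view. I lower it.

Emit:
step_arm(
  rows=[
    [50, [0, 0.5, 25], [0, 0, 0]],
    [50, [0, 0.5, 50], [0, 0, 0]],
    [50, [0, 0.5, 70], [0, 0, 0]],
    [50, [0, 0.5, 80], [0, 0, 0]],
    [50, [0, 0.5, 85], [0, 0, 0]],
    [50, [0, 0.5, 87], [0, 0, 0]],
    [50, [0, 0.5, 87], [0, 0, 0]],
    [50, [0, 0.5, 87], [0, 0, 0]],
  ],
)

```text
clock: 13.65
position: [606.8, -34.2, 123.5]
tcp_rot: [-0.0, 1.0, -0.031, 0.0]
contact_force: [0.5, 0.6, -2.6]
width: 55.0
```

Emit:
step_arm(
  rows=[
    [50, [0, 0, 1], [0, 0, 0]],
    [50, [0, 0, 2], [0, 0, 0]],
    [50, [0, 0, 2], [0, 0, 0]],
  ],
)

```text
clock: 13.95
position: [606.8, -34.2, 121.6]
tcp_rot: [-0.0, 1.0, -0.031, 0.0]
contact_force: [-0.7, -0.2, -1.9]
width: 55.0
```

Emit:
step_arm(
  rows=[
    [50, [0, 0, 0.7], [0, 0, 0]],
    [50, [0, 0, 1.4], [0, 0, 0]],
    [50, [0, 0, 2], [0, 0, 0]],
    [50, [0, 0, 2], [0, 0, 0]],
  ],
)

```text
clock: 14.35
position: [606.8, -34.3, 120.0]
tcp_rot: [0.0, 1.0, -0.031, 0.0]
contact_force: [-2.9, -0.6, 3.7]
width: 54.9
```

Emit:
step_arm(
  rows=[
    [65, [0, 0, 0], [0, 0, 0]],
    [74, [0, 0, 0], [0, 0, 0]],
    [74, [0, 0, 0], [0, 0, 0]],
    [74, [0, 0, 0], [0, 0, 0]],
    [74, [0, 0, -15], [0, 0, 0]],
    [74, [0, 0, -50], [0, 0, 0]],
    [74, [0, 0, -95], [0, 0, 0]],
    [74, [0, 0, -140], [0, 0, 0]],
    [74, [0, 0, -160], [0, 0, 0]],
    [74, [0, 0, -160], [0, 0, 0]],
    [74, [0, 0, -160], [0, 0, 0]],
  ],
)

```text
clock: 15.45
position: [606.7, -34.2, 279.7]
tcp_rot: [0.0, 1.0, -0.031, 0.0]
contact_force: [-0.4, 0.6, -0.9]
width: 74.0
```

```bash
python3 - <<'E'
from h import *
g=grab("wrist"); W=cloud(g).reshape(-1,3); T=tool(); print(T[:3,3].round(1))
def reg(n,x0,x1,y0,y1,h0,h1):
    w=W; w=w[(w[:,0]>x0)&(w[:,0]<x1)&(w[:,1]>y0)&(w[:,1]<y1)&(w[:,2]>h0)&(w[:,2]<h1)]
    if len(w)<9: return print(n,len(w))
    r=cv2.minAreaRect(w[:,:2].astype(np.float32)); print(n,len(w),w.mean(0).round(1),[np.round(x,1) for x in r])
reg("cheek-",555,575,-80,20,86,102); reg("cheek+",638,680,-80,20,86,102)
reg("block",560,650,-80,10,145,158);reg("foottop",570,642,-80,10,55,66);reg("knob",470,550,-50,40,110,120)
cv2.imwrite("pics/w5.png",cv2.convertScaleAbs(g["image"][60:300,60:480].repeat(2,0).repeat(2,1)[:600,:800],alpha=1.2)); np.savez("w5.npz",**{k:np.array(v) for k,v in g.items()})
E
```

```text
[606.4 -34.2 278.9]
cheek- 277 [567.5 -31.5  95.9] [array([567. , -32.1]), array([43.6,  6.2]), np.float64(86.4)]
cheek+ 277 [646.3 -36.   95.8] [array([646.7, -37.1]), array([43.8,  6.1]), np.float64(86.4)]
block 2515 [605.8 -33.2 151.9] [array([605.8, -33.8]), array([35.8, 55.8]), np.float64(86.1)]
foottop 799 [605.8 -20.   60.8] [array([604.4, -20.2]), array([18.3, 68.5]), np.float64(88.9)]
knob 1795 [510.1  -2.8 117.5] [array([509. ,  -3.8]), array([47.6, 46.8]), np.float64(59.9)]
```

View pics/w5.png

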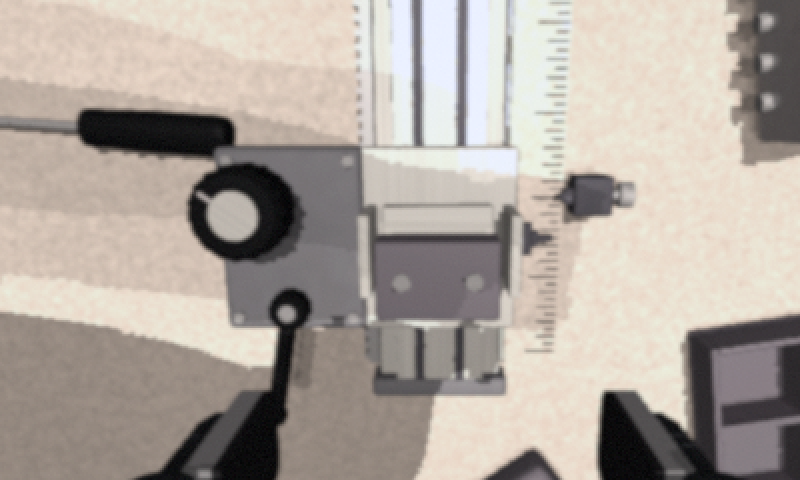

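The target sits in the fork at (605.8,-33.8). Crop pixels: pointer tip near (552,238), marker tip near (558,197), screwdriver handle end (232,130) close to the gearbox. I measure the offset and that gap.

```bash
cat >> h.py <<'E'
TH=np.radians(3.55); SEAT=np.array([606.8,-34.5])
def bench(P): # world -> bench coordinates about the initial seat
    d=np.asarray(P)[...,:2]-SEAT; c,s=np.cos(TH),np.sin(TH)
    return np.stack([d[...,0]*c-d[...,1]*s, d[...,0]*s+d[...,1]*c],-1)
def dark(f,win,h,thr):
    u0,u1,v0,v1=win; g=cv2.cvtColor(f["image"],cv2.COLOR_BGR2GRAY); v,u=np.nonzero(g[v0:v1,u0:u1]<thr)
    return bench(np.array([ray(f,a+u0,b+v0,h) for a,b in zip(u,v)]))
E
python3 - <<'E'
from h import *
f=dict(np.load("w5.npz"))
for n,w in(("pointer",(318,350,160,200)),("marker",(330,370,140,175))):
    B=dark(f,w,36,75); print(n,len(B))
    for x in range(40,80,2):
        b=B[(B[:,0]>=x)&(B[:,0]<x+2)]
        if len(b): print(x,len(b),b[:,1].min().round(1),b[:,1].max().round(1),b[:,1].mean().round(1))
W=cloud(f).reshape(-1,3); B=bench(W)
m=(W[:,2]>12)&(W[:,2]<40)&(B[:,0]>-230)&(B[:,0]<-70)&(B[:,1]>20)&(B[:,1]<110)
b=B[m]; print("driver",len(b),b.min(0),b.max(0))
for x in range(-180,-70,10):
    q=m&(B[:,0]>=x)&(B[:,0]<x+10)
    if q.sum(): print(x,q.sum(),B[q,1].min().round(1),B[q,1].max().round(1),W[q,2].mean().round(1))
m=(W[:,2]>44)&(W[:,2]<54)&(B[:,0]<-42)&(B[:,0]>-180)&(abs(B[:,1])<90); print("gearbox",B[m].min(0),B[m].max(0),[np.percentile(B[m][:,i],[2,98]).round(1) for i in (0,1)])
E
```

```text
pointer 116
52 6 1.5 7.7 4.6
54 20 -8.5 7.7 -1.1
56 15 -4.7 4.0 -0.7
58 6 -3.5 2.7 -0.4
60 7 -2.2 1.5 -0.6
62 4 -1.0 0.3 -0.4
64 2 -1.0 0.3 -0.4
66 4 -1.0 0.3 -0.4
76 6 17.5 22.3 20.3
78 8 15.1 22.3 19.0
marker 336
70 1 24.8 24.8 24.8
72 4 23.5 26.0 24.8
74 8 23.5 29.6 26.9
76 12 17.5 30.7 23.9
78 25 15.1 36.7 27.2
driver 1543 [-229.01725373   47.33240638] [-129.39494894   76.19239497]
-180 177 49.9 75.1 25.0
-170 178 48.5 73.8 25.2
-160 173 48.7 73.9 25.1
-150 177 47.3 72.7 25.1
-140 168 50.1 72.7 24.0
-130 18 59.5 69.1 17.8
gearbox [-131.05480392  -54.75083555] [-42.021903    54.60625844] [array([-127. ,  -44.5]), array([-52.3,  53.5])]
```

Offset is 25 mm, so about 2.5 rad clockwise. The screwdriver barely overlaps the gearbox path; a worst-case push is about 18 mm. Go above the knob.

```bash
python3 - <<'E'
from h import *
rel([508.8,-3.5,200],down(1.25),"pre")
E
```

```text
pre shift [-99.3, -24.6, 79.0] turn [-0.001, 0.0, -1.312]
```

Emit:
step_arm(
  rows=[
    [66, [-50, -12, 10], [0, 0, -0.15]],
    [66, [-99, -25, 20], [0, 0, -0.3]],
    [66, [-99, -25, 50], [0, 0, -0.45]],
    [66, [-99, -25, 79], [0, 0, -0.6]],
    [66, [-99, -25, 79], [0, 0, -0.75]],
    [66, [-99, -25, 79], [0, 0, -0.9]],
    [66, [-99, -25, 79], [0, 0, -1.05]],
    [66, [-99, -25, 79], [0, 0, -1.2]],
    [66, [-99, -25, 79], [0, 0, -1.312]],
    [66, [-99, -25, 79], [0, 0, -1.312]],
    [66, [-99, -25, 79], [0, 0, -1.312]],
  ],
)

```text
clock: 16.6
position: [508.6, -3.0, 199.0]
tcp_rot: [-0.001, 0.812, 0.584, -0.001]
contact_force: [-0.4, 0.2, 0.1]
width: 65.7
```

```bash
python3 - <<'E'
from h import *
print(bot.get_state()["joints"].round(2))
rel([508.8,-3.5,82],down(1.25),"knob")
g=grab("wrist"); W=cloud(g).reshape(-1,3)
w=W[(abs(W[:,0]-509)<40)&(abs(W[:,1]+3)<40)&(W[:,2]>112)&(W[:,2]<121)]
print(len(w),cv2.minEnclosingCircle(w[:,:2].astype(np.float32)))
E
```

```text
[-0.17  0.2  -0.14  1.23  0.    0.15]
knob shift [-0.4, 0.6, 117.0] turn [-0.002, 0.0, -0.003]
2874 ((508.89984130859375, -3.9505436420440674), 24.029129028320312)
```

Emit:
step_arm(
  rows=[
    [66, [-0.4, 0.5, 45], [0, 0, 0]],
    [66, [-0.4, 0.5, 85], [0, 0, 0]],
    [66, [-0.4, 0.5, 110], [0, 0, 0]],
    [66, [-0.4, 0.5, 117], [0, 0, 0]],
    [66, [-0.4, 0.5, 117], [0, 0, 0]],
    [40, [-0.4, 0.5, 117], [0, 0, 0]],
    [40, [-0.4, 0.5, 117], [0, 0, 0]],
    [40, [-0.4, 0.5, 117], [0, 0, 0]],
    [40, [-0.4, 0.5, 117], [0, 0, 0]],
    [40, [-0.4, 0.5, 117], [0, 0, 0]],
  ],
  squeeze=40,
)

```text
clock: 17.65
position: [509.8, -3.7, 83.8]
tcp_rot: [0.0, 0.812, 0.584, 0.0]
contact_force: [-1.0, 0.7, 7.1]
width: 45.0
```

Emit:
step_arm(
  rows=[
    [40, [1.2, -0.3, 0], [0, 0, 0.12]],
    [40, [2.3, -0.6, 0], [0, 0, 0.24]],
    [40, [3.5, -0.9, 0], [0, 0, 0.36]],
    [40, [4.6, -1.2, 0], [0, 0, 0.48]],
    [40, [5.8, -1.6, 0], [0, 0, 0.6]],
    [40, [7.0, -1.9, 0], [0, 0, 0.72]],
    [40, [8.1, -2.2, 0], [0, 0, 0.84]],
    [40, [9.3, -2.5, 0], [0, 0, 0.96]],
    [40, [10.4, -2.8, 0], [0, 0, 1.08]],
    [40, [11.6, -3.1, 0], [0, 0, 1.2]],
    [40, [11.6, -3.1, 0], [0, 0, 1.2]],
    [40, [11.6, -3.1, 0], [0, 0, 1.2]],
  ],
)

```text
clock: 18.85
position: [510.3, 8.1, 84.0]
tcp_rot: [0.0, 1.0, 0.025, 0.0]
contact_force: [-2.3, -1.8, -3.5]
width: 45.0
```

```bash
cat >> h.py <<'E'
def look(n,hs=((555,"cheek+"),)):
    f=grab(n); W=cloud(f).reshape(-1,3); B=bench(W)
    for nm,x0,x1,h0,h1 in(("cheek-",-46,-34,86,101),("cheek+",34,46,86,101),("block",-32,32,146,158)):
        w=B[(B[:,0]>x0)&(B[:,0]<x1)&(abs(B[:,1])<90)&(W[:,2]>h0)&(W[:,2]<h1)]
        if len(w)>20: print(n,nm,len(w),[np.round(a,1) for a in cv2.minAreaRect(w.astype(np.float32))],np.percentile(w[:,1],[2,98]).round(1))
    return f
E
python3 - <<'E'
from h import *
s=bot.get_state(); print(s["width"],s["contact_force"],s["torque"],s["joints"].round(2),tool()[:3,3])
f=look("top"); look("scene"); f=look("wrist"); cv2.imwrite("pics/w6.png",f["image"])
E
```

```text
44.979953545991755 [-2.34977761 -1.83434309 -3.46265416] [-0.46708457  0.40258914 -0.27528506] [-0.15  0.28 -0.34  0.95 -0.    1.37] [510.31616971   8.13928039  83.99836663]
scene cheek- 43 [array([-37.3,   3.3]), array([ 6.4, 25.2]), np.float64(0.3)] [-9.2 15.7]
scene cheek+ 75 [array([41.9, 11.5]), array([ 8.2, 44.6]), np.float64(0.1)] [-9.3 32.6]
scene block 344 [array([ 1.7, 11.7]), array([56.2, 37.1]), np.float64(1.7)] [-5.6 29.3]
wrist cheek- 383 [array([-40.1,  13.1]), array([42.2,  6.8]), np.float64(89.6)] [-4.7 33.9]
wrist cheek+ 986 [array([39. , 20.9]), array([ 7.1, 26.8]), np.float64(2.3)] [10.3 33.6]
```

Carriage has advanced about 12 mm and the target moves with it. Another 1.2 rad.

Emit:
step_arm(
  rows=[
    [40, [0.1, -1.2, 0], [0, 0, 0.12]],
    [40, [0.3, -2.4, 0], [0, 0, 0.24]],
    [40, [0.4, -3.6, 0], [0, 0, 0.36]],
    [40, [0.5, -4.8, 0], [0, 0, 0.48]],
    [40, [0.7, -6.0, 0], [0, 0, 0.6]],
    [40, [0.8, -7.1, 0], [0, 0, 0.72]],
    [40, [0.9, -8.3, 0], [0, 0, 0.84]],
    [40, [1.1, -9.5, 0], [0, 0, 0.96]],
    [40, [1.2, -10.7, 0], [0, 0, 1.08]],
    [40, [1.3, -11.9, 0], [0, 0, 1.2]],
    [40, [1.3, -11.9, 0], [0, 0, 1.2]],
    [40, [1.3, -11.9, 0], [0, 0, 1.2]],
  ],
)

```text
clock: 20.2
position: [510.8, 20.2, 84.0]
tcp_rot: [-0.0, 0.84, -0.543, 0.0]
contact_force: [-3.3, -0.2, -1.6]
width: 44.8
```

```bash
python3 - <<'E'
from h import *
s=bot.get_state(); print(s["width"],s["contact_force"],s["torque"],s["joints"].round(2),tool()[:3,3])
f=look("scene"); f=look("wrist"); cv2.imwrite("pics/w7.png",f["image"]); np.savez("w7.npz",**{k:np.array(v) for k,v in f.items()})
M=np.linalg.inv(f["M"])
def px(bx,by,h):
    c,s=np.cos(TH),np.sin(TH); p=np.array([SEAT[0]+bx*c+by*s,SEAT[1]-bx*s+by*c,h,1]); q=M@p; return f["fx"]*q[0]/q[2]+f["cx"],f["fy"]*q[1]/q[2]+f["cy"]
print("pointer/marker px",px(65,25,36),px(71,25,36))
E
```

```text
44.76888359102017 [-3.30021078 -0.24039783 -1.58239823] [-0.01764482  0.73605194 -0.24898514] [-0.12  0.28 -0.34  0.95  0.    2.59] [510.77398727  20.22564875  83.96029357]
scene cheek- 45 [array([-37.4,  14.7]), array([ 6.5, 26.4]), np.float64(2.3)] [ 1.8 26.9]
scene cheek+ 67 [array([42.5, 24.2]), array([44. ,  7.1]), np.float64(88.4)] [ 2.6 45. ]
scene block 342 [array([ 1.7, 25. ]), array([56.4, 38.8]), np.float64(0.6)] [ 6.5 41.7]
wrist cheek- 1522 [array([-39.6,  23.9]), array([44.6,  6. ]), np.float64(90.0)] [ 3.1 45.7]
wrist cheek+ 84 [array([37.4, 28.6]), array([1.5, 5.7]), np.float64(6.3)] [26.3 31.4]
wrist block 16977 [array([-9.2, 24.5]), array([39.4, 36.9]), np.float64(0.2)] [11.3 42.3]
pointer/marker px (np.float64(463.91089165426325), np.float64(-11.065149139846966)) (np.float64(470.8567097696153), np.float64(-22.746169904951472))
```

Emit:
step_arm(
  rows=[
    [40, [-0.5, -0.2, 0], [0, 0, 0.05]],
    [40, [-0.9, -0.5, 0], [0, 0, 0.1]],
    [40, [-0.9, -0.5, 0], [0, 0, 0.1]],
    [40, [-0.9, -0.5, 0], [0, 0, 0.1]],
    [66, [-0.9, -0.5, 0], [0, 0, 0.1]],
    [66, [-0.9, -0.5, 0], [0, 0, 0.1]],
    [66, [-0.9, -0.5, 0], [0, 0, 0.1]],
    [66, [-0.9, -0.5, -40], [0, 0, 0.1]],
    [66, [-0.9, -0.5, -85], [0, 0, 0.1]],
    [66, [-0.9, -0.5, -125], [0, 0, 0.1]],
    [66, [-0.9, -0.5, -160], [0, 0, 0]],
    [66, [-0.9, -0.5, -195], [0, 0, -0.15]],
  ],
)

```text
clock: 21.5
position: [510.9, 21.3, 281.0]
tcp_rot: [-0.0, 0.879, -0.477, 0.001]
contact_force: [0.9, 0.3, -0.9]
width: 66.0
```

```bash
python3 - <<'E'
from h import *
rel([612,-10,280],down(-TH),"view")
E
```

```text
view shift [81.4, -67.7, 1.3] turn [-0.001, -0.002, -0.932]
```

Emit:
step_arm(
  rows=[
    [66, [40, -34, 0], [0, 0, -0.15]],
    [66, [81, -68, 0], [0, 0, -0.3]],
    [66, [81, -68, 0], [0, 0, -0.45]],
    [66, [81, -68, 0], [0, 0, -0.6]],
    [66, [81, -68, 0], [0, 0, -0.75]],
    [66, [81, -68, 0], [0, 0, -0.932]],
    [66, [81, -68, 0], [0, 0, -0.932]],
    [66, [81, -68, 0], [0, 0, -0.932]],
  ],
)

```text
clock: 22.3
position: [612.3, -9.5, 281.4]
tcp_rot: [-0.0, 1.0, -0.031, 0.001]
contact_force: [-0.2, 0.2, -0.1]
width: 65.9
```

```bash
python3 - <<'E'
from h import *
f=look("wrist"); np.savez("w8.npz",**{k:np.array(v) for k,v in f.items()})
M=np.linalg.inv(f["M"])
def px(bx,by,h):
    c,s=np.cos(TH),np.sin(TH); p=np.array([SEAT[0]+bx*c+by*s,SEAT[1]-bx*s+by*c,h,1]); q=M@p; return int(f["fx"]*q[0]/q[2]+f["cx"]),int(f["fy"]*q[1]/q[2]+f["cy"])
u,v=px(68,25,36); print(u,v)
B=dark(f,(u-16,u+16,v-14,v+14),36,75)
for x in range(50,84,2):
    b=B[(B[:,0]>=x)&(B[:,0]<x+2)]
    if len(b): print(x,len(b),b[:,1].min().round(1),b[:,1].max().round(1),b[:,1].mean().round(1))
im=np.vstack([cv2.resize(f["image"][v-35:v+35,u-80:u+54],None,fx=5,fy=5,interpolation=cv2.INTER_CUBIC),cv2.resize(f["image"][90:330,30:510],(670,240))]); cv2.imwrite("pics/w8.png",cv2.convertScaleAbs(im,alpha=1.3))
E
```

```text
wrist cheek- 276 [array([-39.8,  24.7]), array([ 6.1, 44.2]), np.float64(0.0)] [ 3.8 46.2]
wrist cheek+ 276 [array([39.9, 24.8]), array([ 6.1, 44. ]), np.float64(0.2)] [ 4.  46.2]
wrist block 2503 [array([-1. , 25.2]), array([56.1, 36.3]), np.float64(0.3)] [ 7.8 42.9]
330 178
52 20 16.3 32.5 23.4
54 13 16.3 31.3 23.8
56 14 20.1 28.8 24.4
58 8 21.3 27.6 24.5
60 2 23.8 25.1 24.5
62 4 23.8 25.1 24.5
64 2 23.8 25.1 24.5
66 2 25.1 25.1 25.1
68 2 25.1 25.1 25.1
70 1 25.1 25.1 25.1
72 4 23.8 26.3 25.1
74 8 23.8 28.8 26.8
76 9 20.1 36.3 27.2
78 23 16.3 37.5 27.6
80 31 13.8 37.5 26.4
82 32 13.8 37.5 25.0
```

View pics/w8.png

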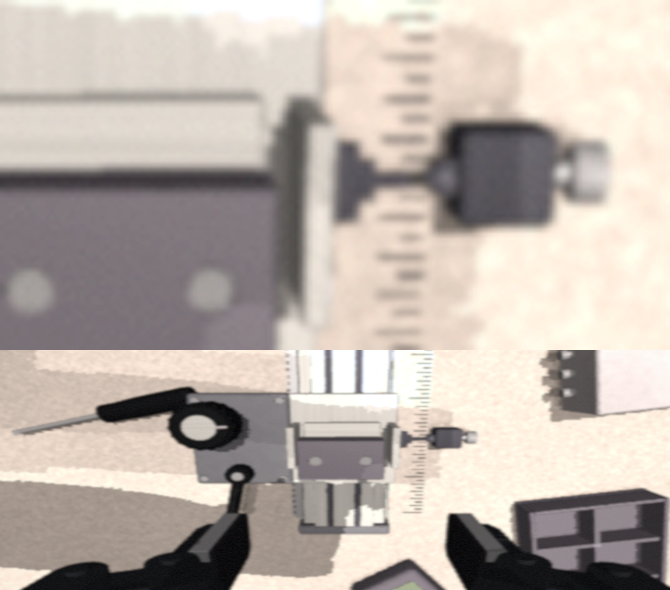

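Pointer and marker agree within 0.5 mm (24.5–25.1 along the bench) and the target is centred in the fork. The screwdriver's handle end was nudged about 15 mm by the gearbox. Now I check how far it moved and measure the lever.

```bash
python3 - <<'E'
from h import *
f=dict(np.load("w8.npz")); W=cloud(f).reshape(-1,3); B=bench(W)
m=(W[:,2]>53)&(W[:,2]<80)&(B[:,0]>-125)&(B[:,0]<-65)&(B[:,1]<2)&(B[:,1]>-110)
b=B[m]; z=W[m,2]
for y in range(-110,0,8):
    q=(b[:,1]>=y)&(b[:,1]<y+8)
    if q.sum()>3: print(y,q.sum(),b[q,0].min().round(1),b[q,0].max().round(1),b[q,0].mean().round(1),z[q].mean().round(1))
# screwdriver before/after from the wrist views: centroid of handle and ends
for n in("w5","w8"):
    f=dict(np.load(n+".npz")); g=cv2.cvtColor(f["image"],cv2.COLOR_BGR2GRAY)
    W=cloud(f); B=bench(W); m=(W[...,2]>8)&(W[...,2]<40)&(B[...,0]<-100)&(B[...,0]>-330)&(B[...,1]>30)&(B[...,1]<100)
    if m.sum(): print(n,m.sum(),cv2.minAreaRect(B[m].astype(np.float32)))
E
```

```text
-62 57 -102.7 -91.4 -96.9 64.6
-54 57 -100.8 -90.1 -95.3 64.1
-46 60 -100.2 -88.6 -93.8 63.9
-38 58 -99.0 -87.5 -92.6 63.3
-30 65 -98.4 -80.5 -90.3 63.7
-22 121 -100.9 -78.0 -88.4 64.8
-14 142 -101.5 -78.3 -88.4 63.9
-6 44 -95.1 -82.5 -88.8 60.4
w5 1881 ((-219.60476684570312, 65.14215850830078), (25.69789695739746, 180.4952850341797), 86.29122924804688)
w8 1641 ((-219.71560668945312, 52.2615966796875), (179.07260131835938, 25.87754249572754), 15.465275764465332)
```

Screwdriver's centre moved 13 mm, which is within the limit. Lever is at φ≈0.17, pivot at bench (-89.5,-15). I plan the push.

```bash
cat >> h.py <<'E'
PV=np.array([-89.8,-15.0])
def lev(phi,r=50,off=17,z=54):
    b=PV+r*np.array([-np.sin(phi),-np.cos(phi)])+off*np.array([np.cos(phi),-np.sin(phi)])
    c,s=np.cos(TH),np.sin(TH)
    return [SEAT[0]+b[0]*c+b[1]*s,SEAT[1]-b[0]*s+b[1]*c,z],down(np.pi/2-TH-phi)
E
python3 - <<'E'
from h import *
rel(*lev(0.0,z=180),"above"); print(lev(0.0)[0])
E
```

```text
above shift [-76.9, 90.3, 101.2] turn [0.002, -0.002, -1.572]
[np.float64(530.1149218035579), np.float64(-94.86753085894411), 54]
```

Emit:
step_arm(
  rows=[
    [30, [-30, 36, 0], [0, 0, -0.15]],
    [0, [-60, 72, 0], [0, 0, -0.3]],
    [0, [-77, 90, 20], [0, 0, -0.45]],
    [0, [-77, 90, 60], [0, 0, -0.6]],
    [0, [-77, 90, 101], [0, 0, -0.75]],
    [0, [-77, 90, 101], [0, 0, -0.9]],
    [0, [-77, 90, 101], [0, 0, -1.05]],
    [0, [-77, 90, 101], [0, 0, -1.2]],
    [0, [-77, 90, 101], [0, 0, -1.35]],
    [0, [-77, 90, 101], [0, 0, -1.5]],
    [0, [-77, 90, 101], [0, 0, -1.572]],
    [0, [-77, 90, 101], [0, 0, -1.572]],
  ],
)

```text
clock: 23.55
position: [530.1, -94.6, 180.4]
tcp_rot: [0.001, 0.729, 0.685, 0.001]
contact_force: [0.3, 0.7, -0.6]
width: 0.4
```

```bash
python3 - <<'E'
from h import *
print(bot.get_state()["joints"].round(2))
rel(*lev(0.0),"down")
f=look("wrist"); cv2.imwrite("pics/w9.png",cv2.convertScaleAbs(f["image"],alpha=1.3))
E
```

```text
[-0.33  0.26 -0.11  1.2   0.   -0.27]
down shift [-0.3, -0.4, 126.4] turn [0.003, 0.0, 0.0]
wrist cheek- 682 [array([-40.3,  24.2]), array([ 6.3, 44.3]), np.float64(0.2)] [ 2.4 45. ]
wrist cheek+ 56 [array([39.5, 17.2]), array([6.5, 5.8]), np.float64(7.9)] [14.5 19.4]
wrist block 938 [array([-9.7, 24.7]), array([36.1, 40.4]), np.float64(89.3)] [ 6.9 41.9]
```

View pics/w9.png

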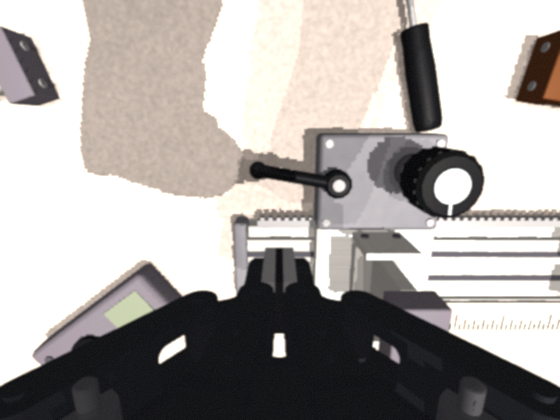

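The lever runs from the hub at (340,185) to the ball at (258,170), and the closed fingers are on its trailing side. I descend.

Emit:
step_arm(
  rows=[
    [0, [0, 0, 40], [0, 0, 0]],
    [0, [0, 0, 80], [0, 0, 0]],
    [0, [0, 0, 110], [0, 0, 0]],
    [0, [0, 0, 126], [0, 0, 0]],
    [0, [0, 0, 126], [0, 0, 0]],
  ],
)

```text
clock: 24.1
position: [529.2, -94.1, 52.2]
tcp_rot: [-0.001, 0.73, 0.683, 0.0]
contact_force: [-0.3, 0.2, 0.1]
width: -0.2
```

```bash
python3 - <<'E'
from h import *
print(tool()[:3,3],bot.get_state()["contact_force"])
for p in np.append(np.arange(0.1,1.55,.1),[1.55]): rel(*lev(p),f"{p:.2f}")
E
```

```text
[529.15313319 -94.11231978  52.23110072] [-0.30794539  0.2465023   0.1258353 ]
0.10 shift [-2.2, -4.1, -1.8] turn [-0.001, -0.001, 0.095]
0.20 shift [-3.1, -9.3, -1.8] turn [-0.001, -0.001, 0.195]
0.30 shift [-3.6, -14.5, -1.8] turn [-0.001, -0.001, 0.295]
0.40 shift [-3.5, -19.8, -1.8] turn [-0.001, -0.001, 0.395]
0.50 shift [-2.8, -25.0, -1.7] turn [-0.001, -0.001, 0.495]
0.60 shift [-1.7, -30.2, -1.7] turn [-0.001, -0.001, 0.595]
0.70 shift [-0.1, -35.2, -1.7] turn [-0.001, -0.001, 0.695]
0.80 shift [2.1, -40.0, -1.7] turn [-0.001, -0.001, 0.795]
0.90 shift [4.7, -44.6, -1.7] turn [-0.001, -0.001, 0.895]
1.00 shift [7.7, -48.9, -1.7] turn [-0.002, -0.0, 0.995]
1.10 shift [11.2, -52.9, -1.7] turn [-0.002, -0.0, 1.095]
1.20 shift [15.1, -56.5, -1.7] turn [-0.002, -0.0, 1.195]
1.30 shift [19.3, -59.7, -1.7] turn [-0.002, -0.0, 1.295]
1.40 shift [23.7, -62.5, -1.7] turn [-0.002, -0.0, 1.395]
1.50 shift [28.5, -64.8, -1.7] turn [-0.002, -0.0, 1.495]
1.55 shift [30.9, -65.8, -1.7] turn [-0.002, -0.0, 1.545]
```

Emit:
step_arm(
  rows=[
    [0, [-2.2, -4, -1.8], [0, 0, 0.095]],
    [0, [-3.1, -9.3, -1.8], [0, 0, 0.195]],
    [0, [-3.6, -14.5, -1.8], [0, 0, 0.295]],
    [0, [-3.5, -19.8, -1.8], [0, 0, 0.395]],
    [0, [-2.8, -25, -1.7], [0, 0, 0.495]],
    [0, [-1.7, -30.2, -1.7], [0, 0, 0.595]],
    [0, [0, -35.2, -1.7], [0, 0, 0.695]],
    [0, [2.1, -40, -1.7], [0, 0, 0.795]],
    [0, [4.7, -44.6, -1.7], [0, 0, 0.895]],
    [0, [7.7, -48.9, -1.7], [0, 0, 0.995]],
    [0, [11.2, -52.9, -1.7], [0, 0, 1.095]],
    [0, [15.1, -56.5, -1.7], [0, 0, 1.195]],
    [0, [19.3, -59.7, -1.7], [0, 0, 1.295]],
    [0, [23.7, -62.5, -1.7], [0, 0, 1.395]],
    [0, [23.7, -62.5, -1.7], [0, 0, 1.395]],
  ],
)

```text
clock: 25.6
position: [468.9, -66.3, 55.3]
tcp_rot: [-0.0, 0.999, 0.053, 0.001]
contact_force: [-0.3, 0.1, 1.0]
width: 0.0
```

```bash
python3 - <<'E'
from h import *
print(tool()[:3,3],bot.get_state()["contact_force"])
for p in (1.45,1.5,1.55,1.6): rel(*lev(p),f"{p:.2f}")
f=grab("wrist"); np.savez("w10.npz",**{k:np.array(v) for k,v in f.items()})
W=cloud(f).reshape(-1,3); B=bench(W)
m=(W[:,2]>54)&(W[:,2]<75)&(B[:,0]>-170)&(B[:,0]<-70)&(B[:,1]<15)&(B[:,1]>-100); b=B[m]
for x in range(-170,-70,10):
    q=(b[:,0]>=x)&(b[:,0]<x+10)
    if q.sum()>3: print(x,q.sum(),b[q,1].min().round(1),b[q,1].max().round(1),b[q,1].mean().round(1))
E
```

```text
[468.94434058 -66.27173933  55.33212447] [-0.34520418  0.09749061  0.97759159]
1.45 shift [-1.3, -2.6, 1.3] turn [-0.0, -0.001, 0.047]
1.50 shift [-2.0, -5.2, 1.3] turn [-0.0, -0.001, 0.097]
1.55 shift [-2.6, -7.7, 1.3] turn [-0.0, -0.001, 0.147]
1.60 shift [-3.0, -10.4, 1.3] turn [-0.0, -0.001, 0.197]
-170 157 -32.7 -20.6 -25.6
-160 682 -36.2 -19.5 -25.3
-150 806 -36.3 -18.6 -26.8
-140 758 -33.0 -16.8 -24.3
-130 664 -33.0 -15.1 -22.7
-120 522 -25.4 -13.4 -18.5
-110 551 -23.3 -9.7 -16.4
-100 1165 -27.4 -3.5 -13.5
-90 850 -27.7 -3.8 -14.1
-80 47 -20.6 -8.5 -14.9
```

Emit:
step_arm(
  rows=[
    [0, [-1.3, -2.6, 1], [0, 0, 0.047]],
    [0, [-2, -5.2, 1], [0, 0, 0.097]],
    [0, [-2.6, -7.7, 1], [0, 0, 0.147]],
    [0, [-2.6, -8.2, 1], [0, 0, 0.157]],
    [0, [-2.6, -8.2, 1], [0, 0, 0.157]],
  ],
)

```text
clock: 26.15
position: [466.0, -58.8, 54.6]
tcp_rot: [-0.0, 1.0, -0.023, 0.001]
contact_force: [0.3, -1.0, 0.9]
width: -0.2
```

```bash
python3 - <<'E'
from h import *
print(bot.get_state()["contact_force"])
f=grab("wrist"); W=cloud(f).reshape(-1,3); B=bench(W)
m=(W[:,2]>54)&(W[:,2]<75)&(B[:,0]>-170)&(B[:,0]<-70)&(B[:,1]<15)&(B[:,1]>-100); b=B[m]
for x in range(-170,-70,10):
    q=(b[:,0]>=x)&(b[:,0]<x+10)
    if q.sum()>3: print(x,q.sum(),b[q,1].max().round(1))
E
```

```text
[ 0.28082951 -1.03583445  0.90502026]
-170 201 -10.3
-160 737 -9.7
-150 787 -11.0
-140 759 -10.9
-130 617 -10.7
-120 511 -10.4
-110 534 -9.2
-100 1175 -3.4
-90 881 -3.5
-80 52 -9.5
```

Lever at about 1.54. One small nudge to the stop, then retreat.

Emit:
step_arm(
  rows=[
    [0, [0, -0.8, 0], [0, 0, 0.015]],
    [0, [0, -1.4, 0], [0, 0, 0.02]],
    [0, [0, -1.4, 0], [0, 0, 0.02]],
  ],
)

```text
clock: 26.5
position: [465.9, -57.4, 54.5]
tcp_rot: [-0.0, 0.999, -0.033, 0.001]
contact_force: [-1.3, -1.3, 0.6]
width: 0.2
```

Emit:
step_arm(
  rows=[
    [0, [0, 8, 0], [0, 0, 0]],
    [0, [0, 20, 0], [0, 0, 0]],
    [0, [0, 25, -30], [0, 0, 0]],
    [0, [0, 25, -80], [0, 0, 0]],
    [0, [0, 25, -130], [0, 0, 0]],
    [0, [0, 25, -180], [0, 0, 0]],
    [0, [30, 0, -220], [0, 0, 0]],
    [0, [70, -30, -225], [0, 0, 0]],
    [0, [100, -50, -225], [0, 0, 0]],
    [0, [100, -50, -225], [0, 0, 0]],
    [0, [100, -50, -225], [0, 0, 0]],
  ],
)

```text
clock: 27.6
position: [569.0, -14.4, 278.7]
tcp_rot: [-0.0, 0.999, -0.032, -0.0]
contact_force: [-0.6, 0.1, 0.0]
width: -0.0
```

```bash
python3 - <<'E'
from h import *
f=look("wrist"); look("scene"); print(tool()[:3].round(2),bot.get_state()["contact_force"])
M=np.linalg.inv(f["M"])
def px(bx,by,h):
    c,s=np.cos(TH),np.sin(TH); p=np.array([SEAT[0]+bx*c+by*s,SEAT[1]-bx*s+by*c,h,1]); q=M@p; return int(f["fx"]*q[0]/q[2]+f["cx"]),int(f["fy"]*q[1]/q[2]+f["cy"])
u,v=px(68,25,36); print(u,v)
B=dark(f,(u-16,u+16,v-14,v+14),36,75)
for x in range(54,84,3):
    b=B[(B[:,0]>=x)&(B[:,0]<x+3)]
    if len(b): print(x,len(b),b[:,1].min().round(1),b[:,1].max().round(1),b[:,1].mean().round(1))
W=cloud(f).reshape(-1,3); B=bench(W)
m=(W[:,2]>54)&(W[:,2]<75)&(B[:,0]>-170)&(B[:,0]<-70)&(B[:,1]<15)&(B[:,1]>-100); b=B[m]
for x in range(-170,-70,10):
    q=(b[:,0]>=x)&(b[:,0]<x+10)
    if q.sum()>3: print(x,q.sum(),b[q,1].mean().round(1))
m=(W[:,2]>8)&(W[:,2]<40)&(B[:,0]<-134)&(B[:,0]>-330)&(B[:,1]>10)&(B[:,1]<100)
print("driver",cv2.minAreaRect(B[m].astype(np.float32)))
im=np.vstack([cv2.resize(f["image"][v-35:v+35,u-80:u+54],None,fx=5,fy=4,interpolation=cv2.INTER_CUBIC),cv2.resize(f["image"][60:300,:],(670,290))]); cv2.imwrite("pics/w11.png",cv2.convertScaleAbs(im,alpha=1.3))
E
```

```text
wrist cheek- 256 [array([-40. ,  24.6]), array([44. ,  5.3]), np.float64(90.0)] [ 3.9 46.2]
wrist cheek+ 176 [array([40. , 25.1]), array([ 6.3, 43.1]), np.float64(0.1)] [ 5.4 46.5]
wrist block 2629 [array([-1. , 24.9]), array([55.9, 36.6]), np.float64(0.2)] [ 7.7 42.8]
scene cheek- 45 [array([-37.7,  16.3]), array([27.9,  6.6]), np.float64(89.8)] [ 2.8 30.3]
scene cheek+ 74 [array([42.1, 24.2]), array([46.4,  7. ]), np.float64(89.5)] [ 2.5 44.9]
scene block 337 [array([ 1. , 25.6]), array([57.4, 37.6]), np.float64(0.1)] [ 7.3 42.7]
[[ 1.0000e+00 -7.0000e-02  0.0000e+00  5.6804e+02]
 [-7.0000e-02 -1.0000e+00  0.0000e+00 -1.4880e+01]
 [ 0.0000e+00 -0.0000e+00 -1.0000e+00  2.7939e+02]] [0.23821504 0.16281626 0.91871403]
366 172
75 15 17.8 35.0 27.8
78 36 15.3 37.4 27.5
81 44 14.0 37.4 25.9
-170 25 -14.2
-160 105 -14.2
-150 77 -14.5
-140 81 -14.4
-130 87 -14.5
-120 81 -14.3
-110 79 -14.1
-100 142 -14.2
-90 165 -13.7
-80 20 -14.6
driver ((-220.45675659179688, 52.0828857421875), (180.48635864257812, 25.651185989379883), 15.306861877441406)
```

View pics/w11.png

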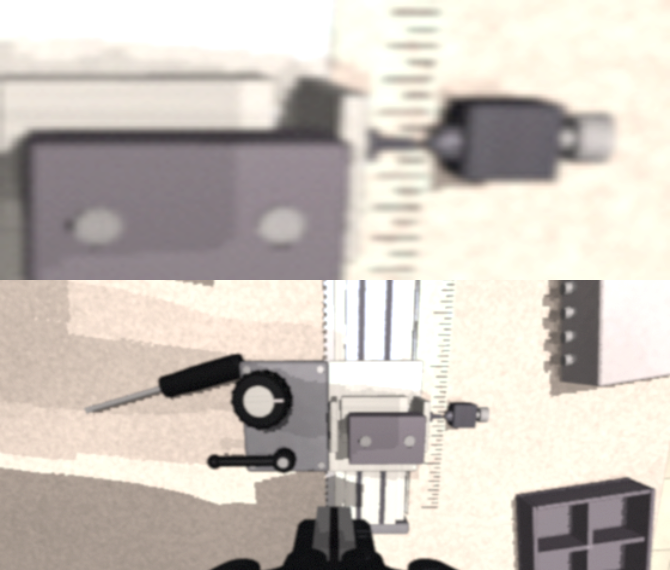

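Final view: the lever points straight along -x, the pointer is in line with the marker, and the target is seated. The arm is clear of everything, so I hand in.

```bash
python3 -c "
from h import *
bot.sign_off()"
```

```text
the job is handed in; nothing more can be done
```

I completed every step of the task and handed the job in at about 28 s of the 72 s allowed. Sign-off gave no verdict.

**What I did:** I stood the plate target upright on the table and let go, then took it again from above and set it in the fork. I turned the feed knob about 2.5 rad clockwise in a single grip (1.2 + 1.2 + 0.1 rad), then pushed the lock lever round to its stop.

**Last checks:**
- **Target:** it is about 1 mm across and under 0.5 mm along from the fork centre, and square within about 0.3°. I did not measure its tilt again after setting it down, but its grip block sits at the right height.
- **Pointer:** it was within about 0.6 mm of the marker's tip before locking. From the last viewpoint a cheek hid the pointer's dark pixels, so that re-measurement gave no number. The picture and the unchanged carriage position both show it still in line.
- **Lever:** its arm runs along the bench's -x within measurement error, so about 1.57 rad.
- **Arm:** it is clear of everything.

**Disagreement with the task:** the moving gearbox pushed the screwdriver's handle end. Its centre shifted about 13 mm and it turned by nearly 20°, which is inside the 30 mm limit. The arm came near none of the other items; I did not re-measure them.

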